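# Fetch the press weight from the cardboard castle

### The job

The newly glued panel needs the press weight that stands in the castle courtyard, hemmed in by the three towers. First move all three towers to the green cutting mat and leave them standing upright there; then take the weight out and set it upright on the centre of the white square on the glued panel. When it is in place, put every tower back upright, centred on the plot of its own colour.

Things in the scene. Friction and masses are not known exactly. Their poses are not given: they have to be found in the camera images.
- tower_red: round brown cardboard-tube castle tower with battlements, 54 mm in diameter; its flat red roof is 104 mm above its foot, the battlements end at 113 mm; in the middle of the roof a red upright cylindrical knob, 30 mm in diameter, reaches to 150 mm above the foot: lift it by that. Rigid, loose, about 0.12 kg. Origin: centre of its foot; z up. Starts on the plot of its own colour.
- tower_blue: round brown cardboard-tube castle tower with battlements, 54 mm in diameter; its flat blue roof is 104 mm above its foot, the battlements end at 113 mm; in the middle of the roof a blue upright cylindrical knob, 30 mm in diameter, reaches to 150 mm above the foot: lift it by that. Rigid, loose, about 0.12 kg. Origin: centre of its foot; z up. Starts on the plot of its own colour.
- tower_yellow: round brown cardboard-tube castle tower with battlements, 54 mm in diameter; its flat yellow roof is 104 mm above its foot, the battlements end at 113 mm; in the middle of the roof a yellow upright cylindrical knob, 30 mm in diameter, reaches to 150 mm above the foot: lift it by that. Rigid, loose, about 0.12 kg. Origin: centre of its foot; z up. Starts on the plot of its own colour.
- weight: press weight: steel puck 48 mm in diameter, 22 mm high, with a thin neck and a black cylindrical knob, 24 mm in diameter, 26 to 54 mm above the underside, to lift it by; about 0.5 kg, loose. Origin: centre of its underside; z up. Starts on the base sheet in the courtyard; the 150 mm high towers leave a gripper no room around it.
- plot_red: flat red paper disc, 72 mm in diameter, on the castle's base sheet: the place of the red tower. The plots lie 64 mm from the courtyard's middle, one each to its +y, -y and -x side (castle axes), in any order of colours. Origin: its centre, at the top of the base sheet (4 mm above the table). Fixed; negligible thickness; yaw as the castle.
- plot_blue: flat blue paper disc, 72 mm in diameter, on the castle's base sheet: the place of the blue tower. The plots lie 64 mm from the courtyard's middle, one each to its +y, -y and -x side (castle axes), in any order of colours. Origin: its centre, at the top of the base sheet (4 mm above the table). Fixed; negligible thickness; yaw as the castle.
- plot_yellow: flat yellow paper disc, 72 mm in diameter, on the castle's base sheet: the place of the yellow tower. The plots lie 64 mm from the courtyard's middle, one each to its +y, -y and -x side (castle axes), in any order of colours. Origin: its centre, at the top of the base sheet (4 mm above the table). Fixed; negligible thickness; yaw as the castle.
- castle: cardboard castle: base sheet 190 mm (its x) by 230 mm (its y), 4 mm thick, fixed, with a rear wall along its y at x = +72 mm, 6 mm thick, 200 mm long, its top 56 mm above the table. Origin: middle of the courtyard, at table level; its x points to the rear wall, z up. A loose A-shaped cardboard roof, 25 mm high, lies at about x = -70, y = +88 mm.
- mat: green cutting mat, 280 mm (its x) by 160 mm (its y), 3 mm thick, empty, fixed on the table to one side of the castle: the side area. Origin: its centre, on the table; z up.
- board: plywood gluing board, 280 mm (its x) by 160 mm (its y), fixed, on the castle's other side. At its centre is the glued panel with a white square 58 mm wide, 14 mm above the table: the place of the weight. Origin: the square's centre, but at table level; z up. A loose roll of white tape (18 mm high) and a cardboard strip (12 mm high) lie some 100 mm away towards its x ends.
Not all that is in view belongs to the job. There is more than one size of the weight; the one meant has the size given above.

How it is judged (in metres and radians):
On the way, in this order (a step that is already met when the one before it is completed fails the run):
1. all three towers stand released and upright on the green mat while the weight is still in the courtyard (x of tower_red in the frame of mat between -0.14 and 0.14 m and y of tower_red in the frame of mat between -0.08 and 0.08 m and z of each of tower_red, tower_blue, tower_yellow in the frame of mat below 0.008 m and angle between each of tower_red, tower_blue, tower_yellow's own z axis and vertical below 0.12 rad and linear speed of each of tower_red, tower_blue, tower_yellow below 0.03 m/s and contact force between the fingers and tower_red below 0.2 N and x of tower_blue in the frame of mat between -0.14 and 0.14 m and y of tower_blue in the frame of mat between -0.08 and 0.08 m and contact force between the fingers and tower_blue below 0.2 N and x of tower_yellow in the frame of mat between -0.14 and 0.14 m and y of tower_yellow in the frame of mat between -0.08 and 0.08 m and contact force between the fingers and tower_yellow below 0.2 N and distance of weight from where it was at the start of the episode below 0.03 m), for 0.2 s.
2. the weight stands released on the white square while the towers are still on the mat (horizontal distance between weight and board below 0.015 m and z of weight in the frame of board between 0.01 and 0.018 m and angle between each of weight, tower_red, tower_blue, tower_yellow's own z axis and vertical below 0.12 rad and linear speed of each of weight, tower_red, tower_blue, tower_yellow below 0.03 m/s and contact force between the fingers and weight below 0.2 N and x of tower_red in the frame of mat between -0.14 and 0.14 m and y of tower_red in the frame of mat between -0.08 and 0.08 m and z of each of tower_red, tower_blue, tower_yellow in the frame of mat below 0.008 m and contact force between the fingers and tower_red below 0.2 N and x of tower_blue in the frame of mat between -0.14 and 0.14 m and y of tower_blue in the frame of mat between -0.08 and 0.08 m and contact force between the fingers and tower_blue below 0.2 N and x of tower_yellow in the frame of mat between -0.14 and 0.14 m and y of tower_yellow in the frame of mat between -0.08 and 0.08 m and contact force between the fingers and tower_yellow below 0.2 N), for 0.2 s.
At the end, for the whole second after the job is handed in: each tower stands upright (within 0.12 rad), at rest and released on the plot of its own colour, centre within 15 mm of the plot's centre, and the weight stands upright, at rest and released on the glued panel's patch, within 15 mm of the centre of the white square (the board's centre) (horizontal distance between tower_red and plot_red below 0.015 m and z of tower_red in the frame of plot_red below 0.005 m and angle between each of tower_red, tower_blue, tower_yellow, weight's own z axis and vertical below 0.12 rad and linear speed of each of tower_red, tower_blue, tower_yellow, weight below 0.03 m/s and contact force between the fingers and tower_red below 0.2 N and horizontal distance between tower_blue and plot_blue below 0.015 m and z of tower_blue in the frame of plot_blue below 0.005 m and contact force between the fingers and tower_blue below 0.2 N and horizontal distance between tower_yellow and plot_yellow below 0.015 m and z of tower_yellow in the frame of plot_yellow below 0.005 m and contact force between the fingers and tower_yellow below 0.2 N and horizontal distance between weight and board below 0.015 m and z of weight in the frame of board between 0.01 and 0.018 m and contact force between the fingers and weight below 0.2 N); the robot touches nothing.
It also fails if it takes over 136 s, if anything falls off the work surface, if the arm or the gripper's body presses on something with over 40 N, if the wrist force passes 120 N, or if a joint passes its speed limit or range.

### The arm

A 7-joint arm with a two-finger parallel gripper is mounted at the origin on the work surface. World frame = base frame: x ahead of the robot, y to its left, z up, the work surface at z = 0. Lengths are in m, angles in degrees, forces in N, time in s.
With the tool pointing down it reaches from about 0.425 to 0.875 m from the base axis. Payload 4.7 kg.
Tool frame: the origin (TCP) lies at the centre of the arm's flange, where the gripper is bolted on; the fingertips stand 182 mm ahead of it and the grasp point (between the pads) lies 164 mm ahead of it; z points along the fingers, y is the line along which they close (so a half turn about z gives the same grasp; the last joint's range is limited). The gripper opens to 87 mm and grips with 3 to 60 N. Pads are 19 mm wide; open, the fingers measure 117 mm over their backs; the gripper's body (75 mm by 190 mm) begins 51 mm behind the grasp point.
Start: joints at [-67.431, 18.392, -4.016, 83.108, 1.295, 78.541, -3.26], TCP at [0.241, 0.604, 0.405] pointing down, gripper open.
Joint ranges: [-163.93, 163.93], [-17.29, 119.83], [-79.2, 71.16], [3.27, 140.29], [-89.18, 269.18], [5.43, 117.66], [-154.24, 154.24]. Speed limits (degrees/s): [147.25, 147.25, 180, 180, 180, 180, 180].

### API

Orientations are given as [roll, pitch, yaw] about the fixed x, y, z axes, in that order (R = Rz(yaw) Ry(pitch) Rx(roll)).
In Python, from cell import env gives the robot as it stands. The module is installed in compiled form; this text tells all that it offers.
- The arm moves only by the tool step_arm, never from a script. Its argument "steps" is one flat list of numbers, 5 for each row, row after row: the opening, from 0 (shut) to 1 (fully open), then the shift along the tool's x, y, z in mm, then the turn about the tool's z in degrees. In form: [grip, dx, dy, dz, roll, grip, dx, dy, dz, roll, ...]. A call has 1 to 12 rows; each row shifts and turns the commanded pose from where the row before left it, along the tool's axes as they then stand; what a row does not reach is not made up. A row lasts 1/8 s, in which the tool goes at most 62.5 mm and 10.7 degrees, less where a joint would pass 70% of its speed; a pose out of reach is approached as far as the arm can. A call with a gripper value outside its range is refused whole. The fingers move at their own pace and stop on an object; "grip_force" is the grip in N (left out, the last holds). Time passes only in rows, so rows that do not move let the fingers close. It gives the time, the measured TCP pose, the force, the opening and the grip force at its end, in the units of the state.
- env.get_obs(): the state, without advancing time (a new reading comes with each control period).
- env.read_camera(name): name is "scene" or "side" or "wrist"; returns a dict with "image" (480x640x3 uint8, red, green, blue), "camera_matrix" (3x3 intrinsics, pixels), "R" (3x3) and "t" (3): a world point X has camera coordinates R X + t. Camera axes: x right, y down, z forward; pixel columns grow to the right and rows downward; lengths in m; the calibration is good to about 2 mm. A picture is of the moment at which its call begins. There is no depth.
- env.sign_off(): hands the job in; it is judged then, once.
The state is a dict: "time_s": time; "qpos": joint angles; "joint_velocities": joint speeds; "effort": joint torques, N m; "tool_pos": TCP position; "tool_rot": TCP orientation; "force": force on the tool from outside, world axes, zero at the start; "wrist_torque": the same for the moment, N m; "grip_width": finger opening in m; "grasp_force": force on a finger pad.
Only numpy, scipy, OpenCV 4.12 (cv2) and the standard library are available. Lean on these libraries where they do the work, as an engineer would, in place of code of your own. Each camera call takes 0.05 s, during which the arm holds its last target. There are 200 camera calls.

## Working session

There is one attempt and no reset: what is moved stays moved. The work goes in short steps, Python scripts to look and compute and a tool call to move; the robot and the scene stay as the last step left them, time stands still between calls to the robot, and variables do not carry over. Pictures are saved under pics/ and viewed, at most 14 in all, crops included, and the job is handed in when it is done.

Besides the shell and the picture viewer there is one more tool, called after ">>>" as a command line: name --argument value ..., lists and objects as JSON in quotes. step_arm: Moves the arm, as the interface text tells. Its arguments: {"type":"object","properties":{"steps":{"type":"array","items":{"type":"number"}},"grip_force":{"type":"number"}},"required":["steps"]}

```bash
mkdir -p pics
cat > h.py <<'E'
import numpy as np, cv2
from cell import env
def snap(n,f):
    c=env.read_camera(n); cv2.imwrite('pics/'+f,c['image'][:,:,::-1]); np.savez('pics/'+f+'.npz',K=c['camera_matrix'],R=c['R'],t=c['t']); return c
def w(f,px,z):
    d=np.load('pics/'+f+'.npz'); K,R,t=d['K'],d['R'],d['t']
    r=R.T@np.linalg.inv(K)@np.array([px[0],px[1],1.]); o=-R.T@t
    return (o+r*(z-o[2])/r[2]).round(4)
def proj(f,X):
    d=np.load('pics/'+f+'.npz'); p=d['K']@(d['R']@np.array(X)+d['t']); return p[:2]/p[2]
E
python3 - <<'E'
from h import *
snap('scene','s0.png'); snap('side','d0.png'); snap('wrist','w0.png')
for f in['s0.png','d0.png','w0.png']:
    d=np.load('pics/'+f+'.npz'); print((-d['R'].T@d['t']).round(3))
o=env.get_obs(); print({k:o[k] for k in('time_s','tool_pos','tool_rot','force','grip_width')})
E
```

```text
[0.997 0.192 0.721]
[0.711 0.645 0.575]
[0.166 0.634 0.383]
{'time_s': 0.15, 'tool_pos': array([0.2409496 , 0.60352254, 0.40391788]), 'tool_rot': array([-1.79915846e+02,  4.97056179e-03,  1.58240643e+02]), 'force': array([-0.32819784,  0.18230824,  0.52265178]), 'grip_width': 0.08725085728425178}
```

View pics/s0.png

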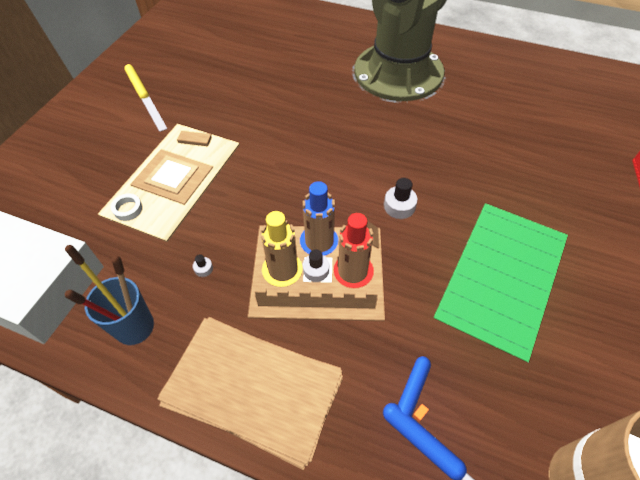

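View pics/d0.png

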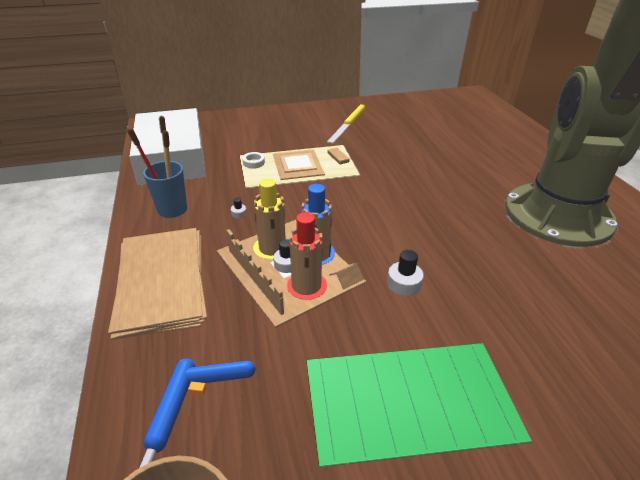

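The scene shows the castle near (318,267), with yellow left, red right and blue towards the robot. The mat is at (503,278) and the board square at (171,177). The decoy weights are at (401,198) and (202,265). I'll enlarge both views.

Run:
```python
from h import *
a=cv2.imread('pics/s0.png'); b=cv2.imread('pics/d0.png')
cv2.imwrite('pics/c1.png',cv2.resize(a[175:325,235:400],None,fx=4,fy=4,interpolation=2))
cv2.imwrite('pics/c2.png',cv2.resize(b[175:325,210:375],None,fx=4,fy=4,interpolation=2))
cv2.imwrite('pics/c3.png',cv2.resize(a[120:240,95:245],None,fx=5,fy=5,interpolation=2))
for f,P in(('s0.png',[(488,206),(567,234),(525,352),(438,313)]),('d0.png',[(307,359),(484,346),(524,441),(320,459)])):
    print(*[w(f,p,.003) for p in P])
```

```text
[0.3491 0.2845 0.003 ] [0.3633 0.4347 0.003 ] [0.6276 0.3922 0.003 ] [0.6109 0.2465 0.003 ]
[0.6207 0.24   0.003 ] [0.346  0.2833 0.003 ] [0.3755 0.4325 0.003 ] [0.6394 0.3906 0.003 ]
```

View pics/c1.png

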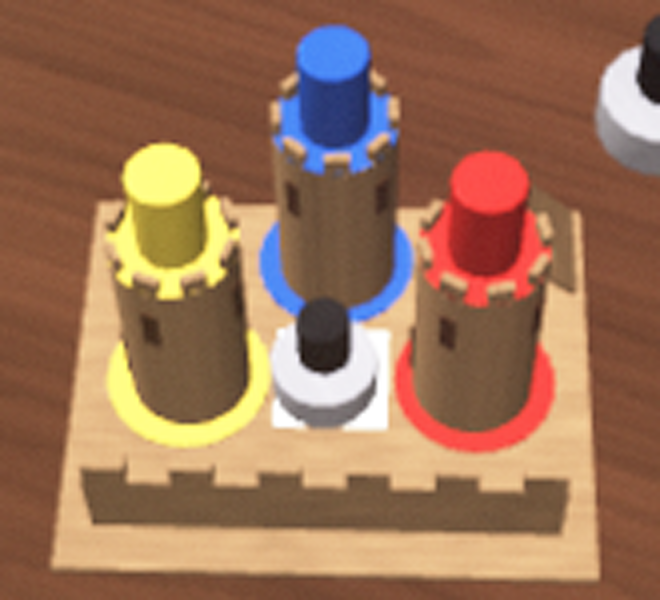

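View pics/c2.png

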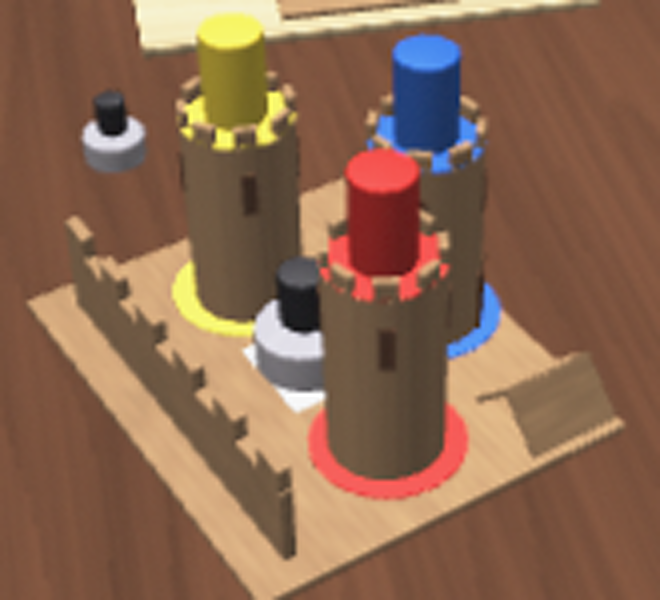

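View pics/c3.png

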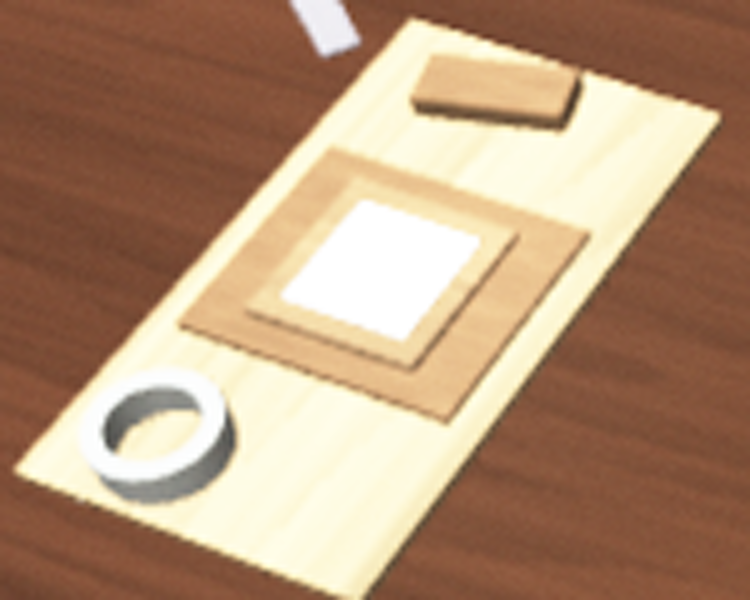

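Run:
```python
from h import *
g=lambda p,s,o:(p[0]/s+o[0]-.4,p[1]/s+o[1]-.4)
A=lambda p,z:w('s0.png',g(p,4,(235,175)),z)[:2]
B=lambda p,z:w('d0.png',g(p,4,(210,175)),z)[:2]
T={'y':((162,175),(232,35)),'b':((334,56),(426,58)),'r':((489,181),(383,172))}
for k,(p,q) in T.items(): print(k,A(p,.154),B(q,.154))
print('w',A((324,310),.058),B((301,275),.058))
pc=np.array([A(p,.004) for p in((53,570),(600,580),(580,212),(98,203))]); print(pc)
print('d',B((28,305),.004),B((625,425),.004),B((265,601),.004))
# castle fit
L=np.array([(95,115),(95,-115),(-95,-115),(-95,115)])/1000.
for Q in (L,L*[1,-1]):
    c=pc.mean(0); U,S,V=np.linalg.svd(Q.T@(pc-c)); Rm=(U@V).T; print(c,Rm,np.linalg.det(Rm),np.degrees(np.arctan2(Rm[1,0],Rm[0,0])), (c+Q@Rm.T-pc).round(3).tolist())
    for n in((0,.064),(0,-.064),(-.064,0)): print(n,c+Rm@np.array(n))
C=[w('s0.png',g(p,5,(95,120)),.014)[:2] for p in((365,197),(482,238),(408,342),(281,298))]; print(C,np.mean(C,0))
C=[w('s0.png',g(p,5,(95,120)),.006)[:2] for p in((413,17),(721,116),(362,603),(14,470))]; print(C,np.mean(C,0))
```

```text
y [ 0.6265 -0.0343] [ 0.6271 -0.0287]
b [0.5472 0.0052] [0.5488 0.0098]
r [0.5841 0.0836] [0.5857 0.0862]
w [0.6044 0.0219] [0.6109 0.0263]
[[ 0.7347 -0.05  ]
 [ 0.6556  0.166 ]
 [ 0.4768  0.1013]
 [ 0.555  -0.1159]]
d [ 0.7344 -0.0478] [0.4784 0.1018] [0.655  0.1635]
[0.605525 0.02535 ] [[ 0.93980667  0.34170663]
 [ 0.34170663 -0.93980667]] -1.0000000000000007 19.980885152556198 [[-0.001, -0.0], [-0.0, -0.0], [0.0, -0.0], [0.001, 0.001]]
(0, 0.064) [ 0.62739422 -0.03479763]
(0, -0.064) [0.58365578 0.08549763]
(-0.064, 0) [0.54537737 0.00348078]
[0.605525 0.02535 ] [[ 0.93980667 -0.34170663]
 [ 0.34170663  0.93980667]] 1.0000000000000007 19.980885152556198 [[-0.001, -0.0], [-0.0, -0.0], [0.0, -0.0], [0.001, 0.001]]
(0, 0.064) [0.58365578 0.08549763]
(0, -0.064) [ 0.62739422 -0.03479763]
(-0.064, 0) [0.54537737 0.00348078]
[array([ 0.4743, -0.3677]), array([ 0.4771, -0.3093]), array([ 0.5373, -0.308 ]), array([ 0.5356, -0.3691])] [ 0.506075 -0.338525]
[array([ 0.3635, -0.4146]), array([ 0.3702, -0.2543]), array([ 0.6497, -0.2614]), array([ 0.6446, -0.4231])] [ 0.507   -0.33835]
```

Plan: keep the yaw, with fingers closing along about 68°, so every move is a pure translation. Towers go red to the far mat slot, blue to the middle, yellow to the near one.

```bash
cat >> h.py <<'E'
from scipy.spatial.transform import Rotation as Ro
def plan(*targets,p=None):
    o=env.get_obs(); p=np.array(o['tool_pos']) if p is None else np.array(p); R=Ro.from_euler('xyz',o['tool_rot'],degrees=True).as_matrix()
    print('t',round(o['time_s'],2),'p',p.round(4),'rot',o['tool_rot'].round(2),'w',round(o['grip_width'],4),'F',o['force'].round(1))
    for T in targets:
        d=R.T@(np.array(T)-p)*1000; print(T,'total',d.round(1),'len',np.linalg.norm(d).round(0)); p=np.array(T)
E
python3 -c "
from h import *
plan((.585,.085,.39),(.585,.085,.304))"
```

```text
t 0.15 p [0.2409 0.6035 0.4039] rot [-179.92    0.    158.24] w 0.0873 F [-0.3  0.2  0.5]
(0.585, 0.085, 0.39) total [-511.8 -354.    14.5] len 622.0
(0.585, 0.085, 0.304) total [ 0.   0.1 86. ] len 86.0
```

>>> step_arm --steps '[0.65,-42,-29,1.2,0,0.65,-42,-29,1.2,0,0.65,-42,-29,1.2,0,0.65,-42,-29,1.2,0,0.65,-42,-29,1.2,0,0.65,-42,-29,1.2,0,0.65,-42,-29,1.2,0,0.65,-42,-29,1.2,0,0.65,-42,-29,1.2,0,0.65,-42,-29,1.2,0,0.65,-42,-29,1.2,0,0.65,-42,-29,1.2,0]' --grip_force 20

```text
time_s: 1.65
tool_pos: [0.5807, 0.0923, 0.3902]
tool_rot: [180.0, -0.0, 158.3]
force: [0.7, -0.0, 0.5]
grip_width: 0.0566
grasp_force: 0.0
```

```bash
python3 -c "
from h import *
snap('wrist','w1.png')
for X in((.585,.085,.154),(.548,.0075,.154),(.627,-.0315,.154)): print(proj('w1.png',X))
plan((.585,.085,.39),(.585,.085,.304))"
```

```text
[314.57701031 273.56666734]
[169.82292294 264.58039917]
[174.94079269 389.22156997]
t 1.7 p [0.5834 0.0843 0.3901] rot [-179.76    0.28  157.73] w 0.0564 F [ 1.9 -6.3 -0.3]
(0.585, 0.085, 0.39) total [-1.2  1.2  0.1] len 2.0
(0.585, 0.085, 0.304) total [ 0.4  0.4 86. ] len 86.0
```

View pics/w1.png

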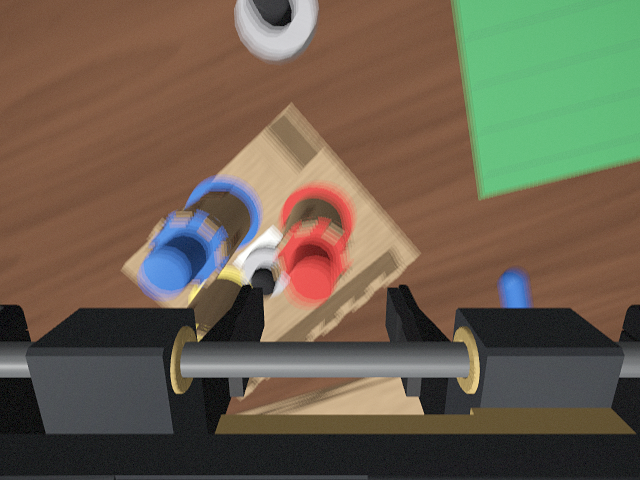

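The image is blurred because the arm was still settling: red knob top about (311,278), predicted (315,274), so the estimate holds. I'll let it settle and take a new reading.

>>> step_arm --steps '[0.65,0,0,0,0,0.65,0,0,0,0,0.65,0,0,0,0]'

```text
time_s: 2.08
tool_pos: [0.5795, 0.0952, 0.3903]
tool_rot: [180.0, -0.0, 158.4]
force: [0.5, -0.3, -0.2]
grip_width: 0.0566
grasp_force: 0.0
```

```bash
python3 -c "
from h import *
snap('wrist','w2.png')
plan((.585,.085,.39),(.585,.085,.304))
for X in((.585,.085,.154),(.548,.0075,.154),(.627,-.0315,.154)): print(proj('w2.png',X))
a=cv2.imread('pics/w2.png'); cv2.imwrite('pics/w2c.png',cv2.resize(a[130:350,110:410],None,fx=2.6,fy=2.6))"
```

```text
t 2.12 p [0.5796 0.0951 0.3904] rot [ 1.7997e+02 -2.0000e-02  1.5838e+02] w 0.0567 F [-0.3 -0.7 -0.5]
(0.585, 0.085, 0.39) total [-8.7 -7.4  0.4] len 11.0
(0.585, 0.085, 0.304) total [-0. -0. 86.] len 86.0
[310.53998158 276.91029098]
[166.2054972  267.67436438]
[171.33976222 391.67929771]
```

View pics/w2c.png

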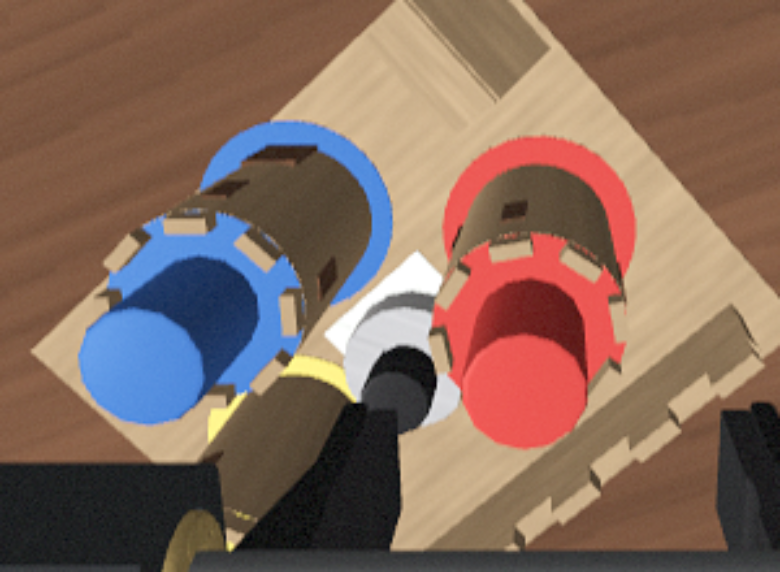

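Red knob top centre is at about (312,280), blue about (164.6,270).

```bash
python3 -c "
from h import *
r=w('w2.png',(311.9,280.4),.154);print(r,w('w2.png',(164.6,270),.154))
# weight knob top, plots red centre
print(w('w2.png',(110+398/2.6,130+395/2.6),.058))
plan((.5855,.0845,.39),(.5855,.0845,.304),(.5855,.0845,.41),(.408,.352,.41),(.408,.352,.304))"
```

```text
[0.5874 0.0849 0.154 ] [0.549  0.0059 0.154 ]
[0.6101 0.0268 0.058 ]
t 2.12 p [0.5796 0.0951 0.3904] rot [ 1.7997e+02 -2.0000e-02  1.5838e+02] w 0.0567 F [-0.3 -0.7 -0.5]
(0.5855, 0.0845, 0.39) total [-9.4 -7.6  0.4] len 12.0
(0.5855, 0.0845, 0.304) total [-0. -0. 86.] len 86.0
(0.5855, 0.0845, 0.41) total [ 0.00e+00  1.00e-01 -1.06e+02] len 106.0
(0.408, 0.352, 0.41) total [2.636e+02 1.833e+02 2.000e-01] len 321.0
(0.408, 0.352, 0.304) total [-0.00e+00 -1.00e-01  1.06e+02] len 106.0
```

>>> step_arm --steps '[0.65,-9.7,-7.2,0,0,0.65,0,0,24,0,0.65,0,0,26,0,0.65,0,0,24,0,0.65,0,0,12,0,0.65,0,0,0,0,0.65,0,0,0,0,0.2,0,0,0,0,0.2,0,0,0,0,0.2,0,0,0,0,0.2,0,0,0,0,0.2,0,0,-8,0]' --grip_force 20

```text
time_s: 3.62
tool_pos: [0.586, 0.0833, 0.3118]
tool_rot: [-179.9, -0.1, 158.2]
force: [0.4, 0.6, 0.0]
grip_width: 0.0296
grasp_force: 20.0
```

>>> step_arm --steps '[0.2,0,0,-24,0,0.2,0,0,-30,0,0.2,0,0,-30,0,0.2,0,0,-14,0,0.2,14,10,0,0,0.2,30,21,0,0,0.2,30,21,0,0,0.2,40,28,0,0,0.2,40,28,0,0,0.2,40,28,0,0,0.2,30,21,0,0,0.2,20,14,0,0]'

```text
time_s: 5.12
tool_pos: [0.4201, 0.3351, 0.4085]
tool_rot: [-179.9, -0.1, 158.5]
force: [-0.1, -0.4, -1.1]
grip_width: 0.0294
grasp_force: 20.0
```

>>> step_arm --steps '[0.2,10,7,0,0,0.2,6,4,0,0,0.2,0,0,0,0]'

```text
time_s: 5.5
tool_pos: [0.4125, 0.3485, 0.41]
tool_rot: [-180.0, -0.0, 158.2]
force: [0.9, 0.2, -1.3]
grip_width: 0.0292
grasp_force: 20.0
```

```bash
python3 -c "
from h import *
plan((.408,.352,.304))"
```

```text
t 5.5 p [0.4125 0.3485 0.41  ] rot [-179.97   -0.    158.22] w 0.0292 F [ 0.9  0.2 -1.3]
(0.408, 0.352, 0.304) total [  5.4   1.6 106. ] len 106.0
```

>>> step_arm --steps '[0.2,0,0,20,0,0.2,0,0,30,0,0.2,0,0,28,0,0.2,0,0,16,0,0.2,0,0,8,0,0.2,0,0,3,0,0.2,0,0,1.5,0,0.2,0,0,0,0,0.2,0,0,0,0]'

```text
time_s: 6.62
tool_pos: [0.4125, 0.3489, 0.3044]
tool_rot: [179.9, 0.0, 158.2]
force: [0.5, -0.1, -1.1]
grip_width: 0.0292
grasp_force: 20.0
```

>>> step_arm --steps '[0.4,0,0,0,0,0.65,0,0,0,0,0.65,0,0,-12,0,0.65,0,0,-28,0,0.65,0,0,-30,0,0.65,0,0,-20,0,0.65,0,0,0,0]'

```text
time_s: 7.5
tool_pos: [0.4129, 0.3491, 0.3964]
tool_rot: [179.7, 0.1, 158.2]
force: [-0.4, -0.2, -0.0]
grip_width: 0.0563
grasp_force: 0.0
```

```bash
python3 -c "
from h import *
plan((.5492,.0063,.39))"
```

```text
t 7.5 p [0.4129 0.3491 0.3964] rot [1.7975e+02 1.1000e-01 1.5824e+02] w 0.0563 F [-0.4 -0.2 -0. ]
(0.5492, 0.0063, 0.39) total [-253.7 -267.8    5.7] len 369.0
```

>>> step_arm --steps '[0.65,-14,-15,0,0,0.65,-32,-34,0,0,0.65,-42,-44,0,0,0.65,-42,-44,0,0,0.65,-42,-44,0,0,0.65,-38,-40,0,0,0.65,-24,-26,0,0,0.65,-14,-14,6,0,0.65,-5.7,-6.8,0,0,0.65,0,0,0,0,0.65,0,0,0,0]'

```text
time_s: 8.88
tool_pos: [0.5485, 0.0069, 0.3878]
tool_rot: [180.0, -0.0, 158.3]
force: [-0.4, 0.1, 0.3]
grip_width: 0.0566
grasp_force: 0.0
```

```bash
python3 -c "
from h import *
snap('wrist','w3.png')
plan((.5492,.0063,.39))
print(proj('w3.png',(.5492,.0063,.154)),proj('w3.png',(.627,-.0315,.154)))
a=cv2.imread('pics/w3.png'); cv2.imwrite('pics/w3c.png',cv2.resize(a[130:350,110:410],None,fx=2.6,fy=2.6))"
```

```text
t 8.93 p [0.5485 0.0071 0.3879] rot [ 1.7997e+02 -1.0000e-02  1.5835e+02] w 0.0566 F [-0.6  0.1  0. ]
(0.5492, 0.0063, 0.39) total [-0.9 -0.5 -2.1] len 2.0
[322.53201617 266.06820475] [312.79745237 389.68176113]
```

View pics/w3c.png

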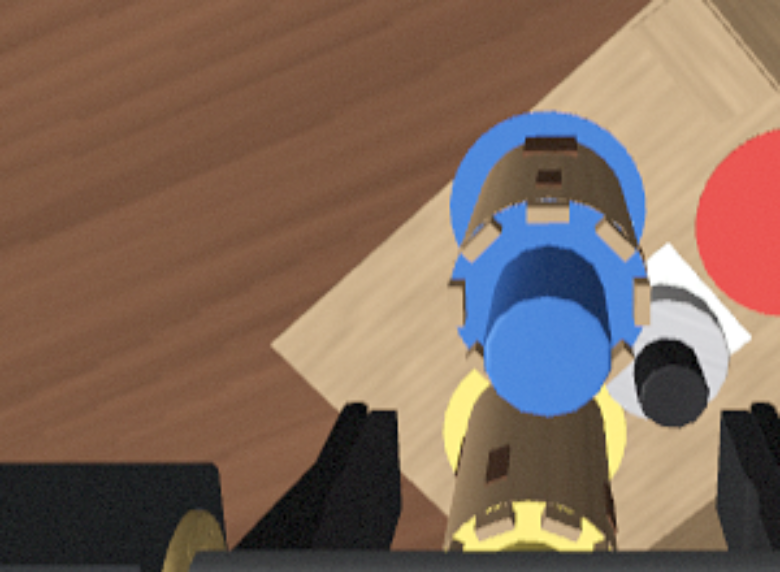

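Blue knob top is at (320,266.5) against a predicted (322.5,266), so it is aligned. Descending to grasp.

>>> step_arm --steps '[0.65,-0.5,-1.5,24,0,0.65,0,0,26,0,0.65,0,0,24,0,0.65,0,0,10,0,0.65,0,0,0,0,0.65,0,0,0,0,0.2,0,0,0,0,0.2,0,0,0,0,0.2,0,0,0,0,0.2,0,0,0,0]'

```text
time_s: 10.18
tool_pos: [0.5487, 0.0044, 0.304]
tool_rot: [180.0, 0.0, 158.2]
force: [0.3, -0.3, 0.1]
grip_width: 0.0294
grasp_force: 20.0
```

>>> step_arm --steps '[0.2,0,0,-12,0,0.2,0,0,-30,0,0.2,0,0,-30,0,0.2,0,0,-24,0,0.2,0,0,-10,0,0.2,0,0,0,0]'

```text
time_s: 10.92
tool_pos: [0.5487, 0.0044, 0.4103]
tool_rot: [180.0, 0.0, 158.2]
force: [0.3, 0.1, -2.5]
grip_width: 0.0293
grasp_force: 20.0
```

```bash
python3 -c "
from h import *
print(w('w3.png',(110+674/2.6,130+395/2.6),.058))
plan((.495,.336,.41))"
```

```text
[0.6118 0.0243 0.058 ]
t 10.93 p [0.5487 0.0044 0.4103] rot [1.7997e+02 5.0000e-02 1.5824e+02] w 0.0293 F [ 0.3  0.1 -2.5]
(0.495, 0.336, 0.41) total [172.8 288.1   0.3] len 336.0
```

>>> step_arm --steps '[0.2,8,14,0,0,0.2,18,30,0,0,0.2,22,36,0,0,0.2,24,40,0,0,0.2,24,40,0,0,0.2,22,36,0,0,0.2,20,34,0,0,0.2,16,28,0,0,0.2,11,18,0,0,0.2,6,9,0,0,0.2,1.8,3,0,0,0.2,0,0,0,0]'

```text
time_s: 12.42
tool_pos: [0.4954, 0.335, 0.4099]
tool_rot: [-180.0, 0.0, 158.2]
force: [-0.5, -0.5, -2.3]
grip_width: 0.0295
grasp_force: 20.0
```

>>> step_arm --steps '[0.2,0,0,20,0,0.2,0,0,30,0,0.2,0,0,28,0,0.2,0,0,16,0,0.2,0,0,8,0,0.2,0,0,3,0,0.2,0,0,2,0,0.2,0,0,0,0,0.2,0,0,0,0]'

```text
time_s: 13.55
tool_pos: [0.4951, 0.3361, 0.3034]
tool_rot: [180.0, 0.0, 158.2]
force: [-0.3, -0.3, -1.1]
grip_width: 0.0296
grasp_force: 20.0
```

>>> step_arm --steps '[0.4,0,0,0,0,0.65,0,0,0,0,0.65,0,0,-12,0,0.65,0,0,-28,0,0.65,0,0,-30,0,0.65,0,0,-15,0,0.65,0,0,0,0]'

```text
time_s: 14.42
tool_pos: [0.4952, 0.3361, 0.3893]
tool_rot: [179.9, 0.1, 158.2]
force: [0.1, -0.7, -0.0]
grip_width: 0.0566
grasp_force: 0.0
```

```bash
python3 -c "
from h import *
plan((.6275,-.0325,.388))"
```

```text
t 14.43 p [0.4952 0.3361 0.3893] rot [1.7986e+02 8.0000e-02 1.5824e+02] w 0.0566 F [ 0.1 -0.7 -0. ]
(0.6275, -0.0325, 0.388) total [-259.5 -293.3    0.9] len 392.0
```

>>> step_arm --steps '[0.65,-14,-16,0,0,0.65,-30,-34,0,0,0.65,-40,-46,0,0,0.65,-42,-47,0,0,0.65,-42,-47,0,0,0.65,-38,-43,0,0,0.65,-26,-30,0,0,0.65,-16,-18,0,0,0.65,-9,-10,0,0,0.65,-2.5,-2.3,1,0,0.65,0,0,0,0,0.65,0,0,0,0]'

```text
time_s: 15.92
tool_pos: [0.6267, -0.0302, 0.3868]
tool_rot: [180.0, -0.0, 158.4]
force: [-0.1, -0.3, -0.3]
grip_width: 0.0565
grasp_force: 0.0
```

```bash
python3 -c "
from h import *
snap('wrist','w4.png')
plan((.6275,-.0325,.388))
print(proj('w4.png',(.6275,-.0325,.154)))
a=cv2.imread('pics/w4.png'); cv2.imwrite('pics/w4c.png',cv2.resize(a[130:350,140:440],None,fx=2.6,fy=2.6))"
```

```text
t 15.97 p [ 0.6268 -0.0303  0.3869] rot [ 1.7997e+02 -1.0000e-02  1.5835e+02] w 0.0563 F [-0.1 -0.1 -0.5]
(0.6275, -0.0325, 0.388) total [-1.5 -1.7 -1.1] len 3.0
[319.93181411 267.69888134]
```

View pics/w4c.png

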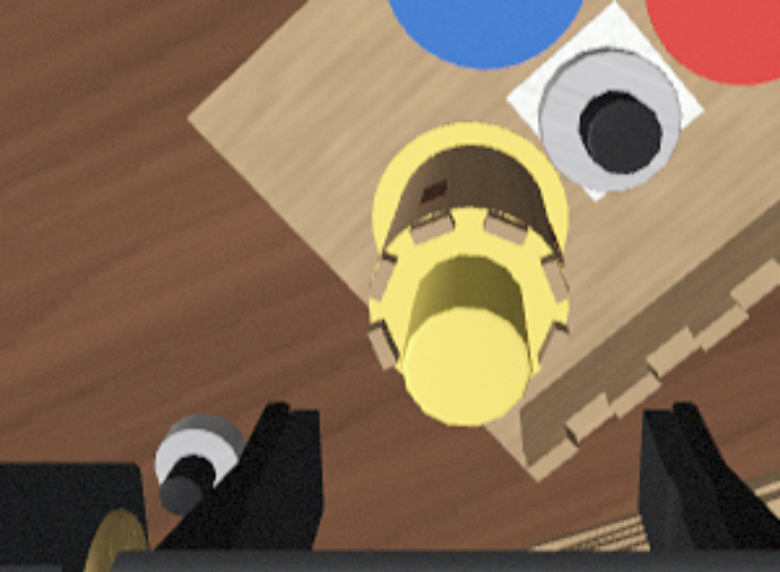

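Yellow knob top is at (319.6,270.8), 3 px below prediction. That means about 1.5 mm further along −x of the tool.

>>> step_arm --steps '[0.65,-2.5,-1.8,22,0,0.65,0,0,26,0,0.65,0,0,24,0,0.65,0,0,11,0,0.65,0,0,0,0,0.65,0,0,0,0,0.2,0,0,0,0,0.2,0,0,0,0,0.2,0,0,0,0,0.2,0,0,0,0]'

```text
time_s: 17.23
tool_pos: [0.6285, -0.0342, 0.304]
tool_rot: [180.0, 0.0, 158.2]
force: [-0.8, 0.2, 1.2]
grip_width: 0.0297
grasp_force: 20.0
```

>>> step_arm --steps '[0.2,0,0,-12,0,0.2,0,0,-30,0,0.2,0,0,-30,0,0.2,0,0,-24,0,0.2,0,0,-10,0,0.2,0,0,0,0]'

```text
time_s: 17.98
tool_pos: [0.6286, -0.0343, 0.4104]
tool_rot: [180.0, 0.1, 158.2]
force: [1.0, 1.5, -1.4]
grip_width: 0.0293
grasp_force: 20.0
```

```bash
python3 -c "
from h import *
print(w('w4.png',(380,181.2),.058))
plan((.580,.323,.41))"
```

```text
[0.6112 0.0242 0.058 ]
t 17.98 p [ 0.6286 -0.0343  0.4104] rot [1.7997e+02 5.0000e-02 1.5824e+02] w 0.0293 F [ 1.   1.5 -1.4]
(0.58, 0.323, 0.41) total [177.6 313.9   0.4] len 361.0
```

>>> step_arm --steps '[0.2,8,14,0,0,0.2,18,32,0,0,0.2,22,39,0,0,0.2,25,44,0,0,0.2,25,44,0,0,0.2,23,41,0,0,0.2,20,36,0,0,0.2,17,30,0,0,0.2,11,20,0,0,0.2,6,10,0,0,0.2,2.6,4,0,0,0.2,0,0,0,0]'

```text
time_s: 19.48
tool_pos: [0.5803, 0.3222, 0.4099]
tool_rot: [-180.0, 0.0, 158.2]
force: [-1.0, -0.3, -1.2]
grip_width: 0.0293
grasp_force: 20.0
```

>>> step_arm --steps '[0.2,0,0,20,0,0.2,0,0,30,0,0.2,0,0,28,0,0.2,0,0,16,0,0.2,0,0,8,0,0.2,0,0,3,0,0.2,0,0,2,0,0.2,0,0,0,0,0.2,0,0,0,0]'

```text
time_s: 20.6
tool_pos: [0.5801, 0.3233, 0.3035]
tool_rot: [179.9, 0.0, 158.2]
force: [1.0, -1.1, -1.6]
grip_width: 0.0291
grasp_force: 20.0
```

>>> step_arm --steps '[0.4,0,0,0,0,0.65,0,0,0,0,0.65,0,0,-12,0,0.65,0,0,-28,0,0.65,0,0,-30,0,0.65,0,0,-15,0,0.65,0,0,0,0,0.65,0,0,0,0]'

```text
time_s: 21.6
tool_pos: [0.5797, 0.3231, 0.3866]
tool_rot: [-179.9, -0.1, 158.2]
force: [-0.3, 0.2, 0.3]
grip_width: 0.0563
grasp_force: 0.0
```

```bash
python3 -c "
from h import *
snap('scene','s1.png')
plan((.611,.0247,.32))"
```

```text
t 21.65 p [0.5796 0.3231 0.3863] rot [-1.7989e+02 -8.0000e-02  1.5824e+02] w 0.0567 F [-0.2 -0.6  0.2]
(0.611, 0.0247, 0.32) total [-139.9 -265.4   66.6] len 307.0
```

View pics/s1.png

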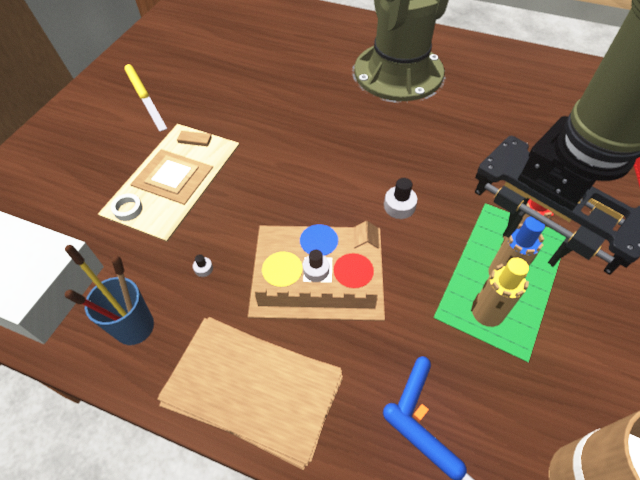

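All three towers stand on the mat (yellow (515,270), blue (527,230), red behind). All three plots are clear at (282,269), (319,240) and (353,270). I'll measure the plots by colour and head for the weight.

```bash
python3 -c "
from h import *
a=cv2.cvtColor(cv2.imread('pics/s1.png'),cv2.COLOR_BGR2HSV)
for n,lo,hi in(('y',(22,120,120),(35,255,255)),('b',(100,150,100),(125,255,255)),('r',(0,190,150),(6,255,255))):
    m=cv2.inRange(a,lo,hi); m[:, :255]=0; m[:,380:]=0; m[:220]=0; m[300:]=0
    M=cv2.moments(m,True); p=(M['m10']/M['m00'],M['m01']/M['m00']); print(n,M['m00'],np.round(p,1),w('s1.png',p,.004))
"
```

```text
y 365.0 [278.  270.6] [ 0.6335 -0.0402  0.004 ]
b 826.0 [318.6 238.9] [0.5431 0.0024 0.004 ]Traceback (most recent call last):
  File "<string>", line 6, in <module>
    M=cv2.moments(m,True); p=(M['m10']/M['m00'],M['m01']/M['m00']); print(n,M['m00'],np.round(p,1),w('s1.png',p,.004))
                              ~~~~~~~~^~~~~~~~~
ZeroDivisionError: float division by zero
```

>>> step_arm --steps '[0.65,-6,-12,0,0,0.65,-14,-26,0,0,0.65,-20,-37,0,0,0.65,-22,-42,0,0,0.65,-22,-42,0,0,0.65,-20,-38,10,0,0.65,-15,-29,18,0,0.65,-11,-22,18,0,0.65,-7,-12,14,0,0.65,-2.9,-5.4,6,0,0.65,0,0,0,0,0.65,0,0,0,0]'

```text
time_s: 23.15
tool_pos: [0.6118, 0.0262, 0.3225]
tool_rot: [179.9, 0.0, 158.3]
force: [-0.3, -0.6, -0.4]
grip_width: 0.0564
grasp_force: 0.0
```

```bash
python3 -c "
from h import *
snap('wrist','w5.png')
plan((.611,.0247,.212))
print(proj('w5.png',(.611,.0247,.058)))
a=cv2.imread('pics/w5.png'); cv2.imwrite('pics/w5c.png',cv2.resize(a[100:380,140:440],None,fx=2,fy=2))"
```

```text
t 23.2 p [0.6118 0.0262 0.3225] rot [1.7994e+02 5.0000e-02 1.5835e+02] w 0.0569 F [ 0.9  0.6 -0.4]
(0.611, 0.0247, 0.212) total [  0.3  -1.8 110.5] len 111.0
[320.43617216 247.38478543]
```

View pics/w5c.png

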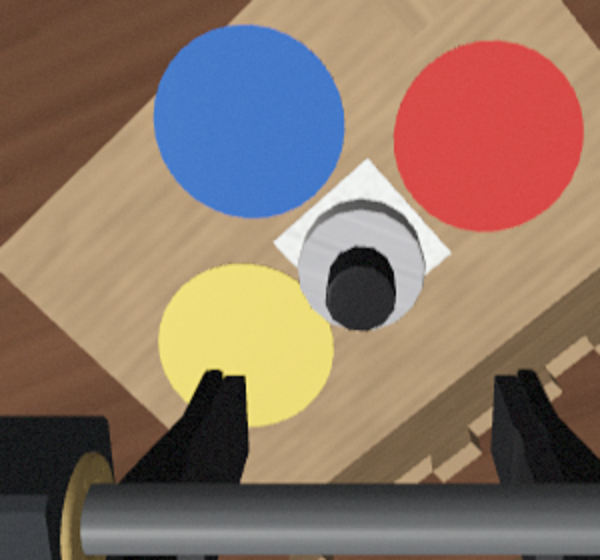

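The weight knob is at (320.5,246.5), matching the prediction. Plot centres here: blue (264.8,160.5), red (384.5,168).

```bash
python3 -c "
from h import *
print('b',w('w5.png',(264.75,160.5),.004),'r',w('w5.png',(384.5,168),.004),'y',w('w4.png',(320.8,214.6),.004), w('w5.png',(263,272.7),.004))
"
```

```text
b [0.548  0.0042 0.004 ] r [0.5865 0.0863 0.004 ] y [ 0.6311 -0.0347  0.004 ] [ 0.6304 -0.0345  0.004 ]
```

>>> step_arm --steps '[0.65,0.3,-1.8,20,0,0.65,0,0,28,0,0.65,0,0,28,0,0.65,0,0,18,0,0.65,0,0,10,0,0.65,0,0,5,0,0.65,0,0,0,0,0.65,0,0,0,0]'

```text
time_s: 24.2
tool_pos: [0.611, 0.0233, 0.2137]
tool_rot: [180.0, 0.1, 158.2]
force: [-1.1, -0.5, -0.4]
grip_width: 0.0564
grasp_force: 0.0
```

>>> step_arm --steps '[0.1,0,0,1,0,0.1,0,0,0,0,0.1,0,0,0,0,0.1,0,0,0,0,0.1,0,0,0,0,0.1,0,0,-12,0,0.1,0,0,-28,0,0.1,0,0,-30,0,0.1,0,0,-20,0,0.1,0,0,-10,0,0.1,0,0,0,0]' --grip_force 35

```text
time_s: 25.58
tool_pos: [0.6106, 0.0233, 0.3121]
tool_rot: [180.0, 0.0, 158.2]
force: [-0.0, -0.2, -4.9]
grip_width: 0.0231
grasp_force: 35.0
```

```bash
python3 -c "
from h import *
plan((.507,-.338,.31),(.507,-.338,.223))"
```

```text
t 25.57 p [0.6106 0.0233 0.3121] rot [1.7998e+02 2.0000e-02 1.5824e+02] w 0.0231 F [-0.  -0.2 -4.9]
(0.507, -0.338, 0.31) total [ -37.8 -373.9    1.9] len 376.0
(0.507, -0.338, 0.223) total [ 0. -0. 87.] len 87.0
```

>>> step_arm --steps '[0.1,-1,-12,0,0,0.1,-3,-28,0,0,0.1,-4,-40,0,0,0.1,-5,-48,0,0,0.1,-5,-50,0,0,0.1,-5,-50,0,0,0.1,-5,-48,0,0,0.1,-4,-40,0,0,0.1,-3,-29,0,0,0.1,-2,-18,0,0,0.1,-0.8,-10.9,0,0,0.1,0,0,0,0]'

```text
time_s: 27.08
tool_pos: [0.5069, -0.3381, 0.3115]
tool_rot: [180.0, -0.0, 158.2]
force: [1.0, -0.3, -5.3]
grip_width: 0.023
grasp_force: 35.0
```

>>> step_arm --steps '[0.1,0,0,0,0,0.1,0,0,0,0]'

```text
time_s: 27.32
tool_pos: [0.5078, -0.3367, 0.3118]
tool_rot: [180.0, -0.0, 158.4]
force: [0.6, -0.7, -5.8]
grip_width: 0.0233
grasp_force: 35.0
```

```bash
python3 -c "
from h import *
snap('wrist','w6.png')
plan((.507,-.338,.223))
for p in ((.507,-.338,.014),(.536,-.338,.014),(.507,-.309,.014)): print(proj('w6.png',p))
"
```

```text
t 27.38 p [ 0.5077 -0.3369  0.3118] rot [179.97   0.   158.34] w 0.0233 F [-0.7  0.1 -4.6]
(0.507, -0.338, 0.223) total [ 0.2 -1.3 88.8] len 89.0
[321.18104992 233.4148702 ]
[335.24728057 267.33359791]
[357.86463006 219.45800844]
```

View pics/w6.png

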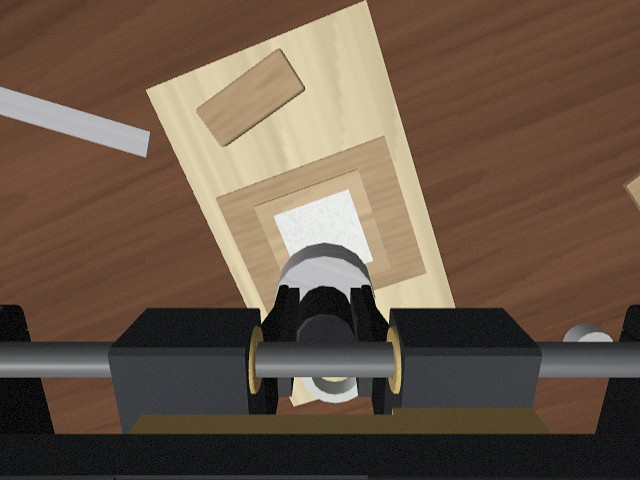

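The white square's centre is at (324,237.5) against a predicted (321,233), so shift by about (−2.3, +0.4) mm and descend.

>>> step_arm --steps '[0.1,-2.3,0.4,16,0,0.1,0,0,26,0,0.1,0,0,22,0,0.1,0,0,12,0,0.1,0,0,6,0,0.1,0,0,3,0,0.1,0,0,2,0,0.1,0,0,1.5,0,0.1,0,0,0,0,0.1,0,0,0,0]'

```text
time_s: 28.62
tool_pos: [0.5094, -0.3385, 0.2236]
tool_rot: [180.0, 0.0, 158.2]
force: [-0.4, -0.2, -5.4]
grip_width: 0.0232
grasp_force: 35.0
```

>>> step_arm --steps '[0.1,0,0,1,0,0.1,0,0,0,0,0.35,0,0,0,0,0.6,0,0,0,0,0.6,0,0,0,0,0.6,0,0,-12,0,0.6,0,0,-28,0,0.6,0,0,-32,0,0.6,0,0,-32,0,0.6,0,0,-30,0,0.6,0,0,-28,0,0.6,0,0,0,0]'

```text
time_s: 30.12
tool_pos: [0.5096, -0.3392, 0.3878]
tool_rot: [-180.0, 0.3, 158.2]
force: [-0.2, -0.0, -0.1]
grip_width: 0.0519
grasp_force: 0.0
```

```bash
python3 -c "
from h import *
snap('scene','s2.png')
plan((.580,.323,.388))
a=cv2.imread('pics/s2.png');cv2.imwrite('pics/s2c.png',np.hstack([cv2.resize(a[110:240,90:240],None,fx=2.6,fy=2.6),cv2.resize(a[180:360,430:580],(390,338))]))"
```

```text
t 30.18 p [ 0.5094 -0.3387  0.3859] rot [1.7999e+02 1.7000e-01 1.5823e+02] w 0.0523 F [-1.2  0.   0.2]
(0.58, 0.323, 0.388) total [179.8 640.8  -2.5] len 666.0
```

View pics/s2c.png

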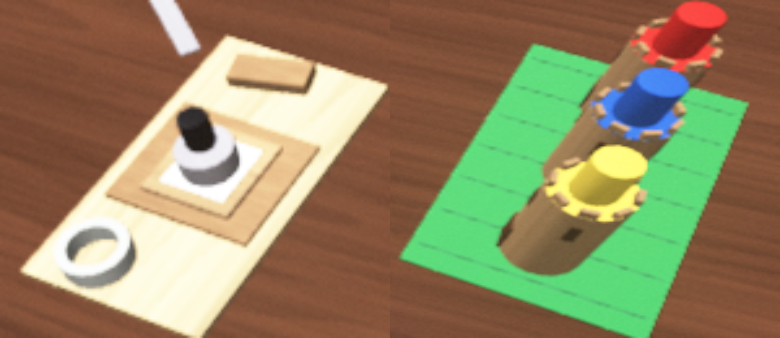

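The weight stands on the white square (knob at about (164,154)) and all towers are upright on the mat. Now bringing back yellow.

```bash
python3 -c "
from h import *
print(w('s2.png',(90+192/2.6-.3,110+116/2.6-.3),.068), 'd',w('s0.png',(171.5,177),.014))"
```

```text
[ 0.5061 -0.3392  0.068 ] d [ 0.5152 -0.3327  0.014 ]
```

>>> step_arm --steps '[0.65,5,16,0,0,0.65,10,34,0,0,0.65,14,50,0,0,0.65,15,54,0,0,0.65,15,54,0,0,0.65,15,54,0,0,0.65,15,54,0,0,0.65,15,54,0,0,0.65,15,54,0,0,0.65,15,54,0,0,0.65,14,50,0,0,0.65,13,46,-2,0]'

```text
time_s: 31.68
tool_pos: [0.5711, 0.2575, 0.3848]
tool_rot: [-179.9, -0.1, 158.4]
force: [0.3, -0.4, -1.0]
grip_width: 0.0568
grasp_force: 0.0
```

>>> step_arm --steps '[0.65,10,34,0,0,0.65,6,22,0,0,0.65,3,11,0,0,0.65,0,0,0,0,0.65,0,0,0,0,0.65,0,0,0,0]'

```text
time_s: 32.42
tool_pos: [0.5802, 0.3221, 0.3867]
tool_rot: [-180.0, 0.0, 158.1]
force: [-0.6, 0.3, 0.2]
grip_width: 0.0566
grasp_force: 0.0
```

```bash
python3 -c "
from h import *
plan((.580,.323,.388),(.580,.323,.303))"
```

```text
t 32.42 p [0.5802 0.3221 0.3867] rot [-1.8000e+02  3.0000e-02  1.5812e+02] w 0.0566 F [-0.6  0.3  0.2]
(0.58, 0.323, 0.388) total [ 0.6  0.8 -1.3] len 2.0
(0.58, 0.323, 0.303) total [ 0.  0. 85.] len 85.0
```

>>> step_arm --steps '[0.65,0.5,0.8,22,0,0.65,0,0,26,0,0.65,0,0,24,0,0.65,0,0,11,0,0.65,0,0,0,0,0.65,0,0,0,0,0.2,0,0,0,0,0.2,0,0,0,0,0.2,0,0,0,0,0.2,0,0,0,0]' --grip_force 20

```text
time_s: 33.67
tool_pos: [0.5797, 0.3245, 0.3035]
tool_rot: [180.0, 0.0, 158.2]
force: [0.3, -0.2, 0.2]
grip_width: 0.0294
grasp_force: 20.0
```

>>> step_arm --steps '[0.2,0,0,-12,0,0.2,0,0,-30,0,0.2,0,0,-30,0,0.2,0,0,-24,0,0.2,0,0,-10,0,0.2,0,0,0,0]'

```text
time_s: 34.42
tool_pos: [0.5797, 0.3245, 0.41]
tool_rot: [179.9, 0.0, 158.2]
force: [0.1, 0.1, -1.3]
grip_width: 0.0295
grasp_force: 20.0
```

```bash
python3 -c "
from h import *
plan((.6295,-.0343,.41))"
```

```text
t 34.42 p [0.5797 0.3245 0.41  ] rot [1.7994e+02 4.0000e-02 1.5824e+02] w 0.0295 F [ 0.1  0.1 -1.3]
(0.6295, -0.0343, 0.41) total [-1.793e+02 -3.148e+02 -2.000e-01] len 362.0
```

>>> step_arm --steps '[0.2,-8,-14,0,0,0.2,-18,-32,0,0,0.2,-22,-39,0,0,0.2,-25,-44,0,0,0.2,-25,-44,0,0,0.2,-23,-41,0,0,0.2,-20,-36,0,0,0.2,-17,-30,0,0,0.2,-12,-20,0,0,0.2,-6,-10,0,0,0.2,-3.3,-4.8,0,0,0.2,0,0,0,0]'

```text
time_s: 35.92
tool_pos: [0.6294, -0.0339, 0.4091]
tool_rot: [180.0, -0.0, 158.3]
force: [-0.1, 0.3, -0.7]
grip_width: 0.0295
grasp_force: 20.0
```

>>> step_arm --steps '[0.2,0,0,0,0,0.2,0,0,20,0,0.2,0,0,30,0,0.2,0,0,28,0,0.2,0,0,16,0,0.2,0,0,7,0,0.2,0,0,3,0,0.2,0,0,1,0,0.2,0,0,0,0,0.2,0,0,0,0]'

```text
time_s: 37.17
tool_pos: [0.6296, -0.0343, 0.305]
tool_rot: [180.0, 0.1, 158.2]
force: [0.3, -0.3, -1.5]
grip_width: 0.0296
grasp_force: 20.0
```

>>> step_arm --steps '[0.2,0,0,0.5,0,0.4,0,0,0,0,0.65,0,0,0,0,0.65,0,0,-12,0,0.65,0,0,-28,0,0.65,0,0,-30,0,0.65,0,0,-13,0,0.65,0,0,0,0]'

```text
time_s: 38.17
tool_pos: [0.6297, -0.0344, 0.388]
tool_rot: [179.9, 0.1, 158.2]
force: [0.2, -0.1, -0.2]
grip_width: 0.0564
grasp_force: 0.0
```

```bash
python3 -c "
from h import *
plan((.495,.336,.388))"
```

```text
t 38.17 p [ 0.6297 -0.0344  0.388 ] rot [1.7994e+02 1.1000e-01 1.5824e+02] w 0.0564 F [ 0.2 -0.1 -0.2]
(0.495, 0.336, 0.388) total [ 2.624e+02  2.941e+02 -2.000e-01] len 394.0
```

>>> step_arm --steps '[0.65,14,16,0,0,0.65,30,34,0,0,0.65,40,46,0,0,0.65,42,47,0,0,0.65,42,47,0,0,0.65,38,43,0,0,0.65,28,30,0,0,0.65,16,18,0,0,0.65,9,10,0,0,0.65,3.4,3.1,0,0,0.65,0,0,0,0,0.65,0,0,0,0]'

```text
time_s: 39.67
tool_pos: [0.4959, 0.3338, 0.3869]
tool_rot: [-180.0, 0.0, 158.1]
force: [0.2, -0.5, -1.0]
grip_width: 0.0566
grasp_force: 0.0
```

>>> step_arm --steps '[0.65,0,0,0,0,0.65,0,0,23,0,0.65,0,0,26,0,0.65,0,0,24,0,0.65,0,0,11.5,0,0.65,0,0,0,0,0.65,0,0,0,0,0.2,0,0,0,0,0.2,0,0,0,0,0.2,0,0,0,0,0.2,0,0,0,0]'

```text
time_s: 41.05
tool_pos: [0.4952, 0.3353, 0.3026]
tool_rot: [180.0, 0.0, 158.2]
force: [-0.5, 0.9, 1.0]
grip_width: 0.0297
grasp_force: 20.0
```

>>> step_arm --steps '[0.2,0,0,-12,0,0.2,0,0,-30,0,0.2,0,0,-30,0,0.2,0,0,-24,0,0.2,0,0,-10,0,0.2,0,0,0,0]'

```text
time_s: 41.8
tool_pos: [0.4952, 0.3351, 0.4089]
tool_rot: [180.0, 0.0, 158.2]
force: [0.3, 0.5, -1.9]
grip_width: 0.0298
grasp_force: 20.0
```

```bash
python3 -c "
from h import *
plan((.547,.0040,.41))"
```

```text
t 41.8 p [0.4952 0.3351 0.4089] rot [1.7995e+02 3.0000e-02 1.5824e+02] w 0.0298 F [ 0.3  0.5 -1.9]
(0.547, 0.004, 0.41) total [-170.9 -288.3   -1.3] len 335.0
```

>>> step_arm --steps '[0.2,-8,-14,0,0,0.2,-18,-30,0,0,0.2,-22,-36,0,0,0.2,-24,-40,0,0,0.2,-24,-40,0,0,0.2,-22,-36,0,0,0.2,-19,-34,0,0,0.2,-16,-28,0,0,0.2,-11,-18,0,0,0.2,-5,-9,0,0,0.2,-1.9,-3.3,0,0,0.2,0,0,0,0]'

```text
time_s: 43.3
tool_pos: [0.5468, 0.0046, 0.4081]
tool_rot: [180.0, -0.0, 158.3]
force: [-0.3, 0.1, -1.8]
grip_width: 0.0293
grasp_force: 20.0
```

>>> step_arm --steps '[0.2,0,0,0,0,0.2,0,0,20,0,0.2,0,0,30,0,0.2,0,0,28,0,0.2,0,0,16,0,0.2,0,0,7,0,0.2,0,0,3,0,0.2,0,0,1,0,0.2,0,0,0,0,0.2,0,0,0,0]'

```text
time_s: 44.55
tool_pos: [0.5472, 0.004, 0.3039]
tool_rot: [180.0, 0.0, 158.2]
force: [0.3, -0.1, -0.7]
grip_width: 0.0293
grasp_force: 20.0
```

>>> step_arm --steps '[0.4,0,0,0,0,0.65,0,0,0,0,0.65,0,0,-12,0,0.65,0,0,-28,0,0.65,0,0,-30,0,0.65,0,0,-13,0,0.65,0,0,0,0,0.65,0,0,0,0]'

```text
time_s: 45.55
tool_pos: [0.5466, 0.0041, 0.3853]
tool_rot: [-180.0, -0.1, 158.2]
force: [0.6, 0.2, -0.8]
grip_width: 0.0567
grasp_force: 0.0
```

```bash
python3 -c "
from h import *
plan((.4127,.349,.388))"
```

```text
t 45.55 p [0.5466 0.0041 0.3853] rot [-1.7996e+02 -9.0000e-02  1.5824e+02] w 0.0567 F [ 0.6  0.2 -0.8]
(0.4127, 0.349, 0.388) total [252.3 270.7  -2.5] len 370.0
```

>>> step_arm --steps '[0.65,14,15,0,0,0.65,30,33,0,0,0.65,40,43,0,0,0.65,42,45,0,0,0.65,40,43,0,0,0.65,34,36,0,0,0.65,25,26,0,0,0.65,15,16,0,0,0.65,8,9,0,0,0.65,4.3,4.7,0,0,0.65,0,0,0,0,0.65,0,0,0,0]'

```text
time_s: 47.05
tool_pos: [0.4136, 0.348, 0.3864]
tool_rot: [-180.0, 0.0, 158.1]
force: [0.7, -0.7, 1.1]
grip_width: 0.0563
grasp_force: 0.0
```

>>> step_arm --steps '[0.65,0,0,0,0,0.65,0,0,23,0,0.65,0,0,26,0,0.65,0,0,22,0,0.65,0,0,10,0,0.65,0,0,0,0,0.65,0,0,0,0,0.2,0,0,0,0,0.2,0,0,0,0,0.2,0,0,0,0,0.2,0,0,0,0]'

```text
time_s: 48.42
tool_pos: [0.4131, 0.349, 0.3055]
tool_rot: [180.0, 0.0, 158.2]
force: [-0.4, -0.4, 0.4]
grip_width: 0.0293
grasp_force: 20.0
```

>>> step_arm --steps '[0.2,0,0,-12,0,0.2,0,0,-30,0,0.2,0,0,-30,0,0.2,0,0,-24,0,0.2,0,0,-10,0,0.2,0,0,0,0]'

```text
time_s: 49.18
tool_pos: [0.4131, 0.349, 0.4119]
tool_rot: [179.9, 0.0, 158.2]
force: [0.5, -0.1, -1.6]
grip_width: 0.0296
grasp_force: 20.0
```

```bash
python3 -c "
from h import *
plan((.5857,.0855,.41))"
```

```text
t 49.17 p [0.4131 0.349  0.4119] rot [1.7994e+02 3.0000e-02 1.5824e+02] w 0.0296 F [ 0.5 -0.1 -1.6]
(0.5857, 0.0855, 0.41) total [-258.  -180.7    1.8] len 315.0
```

>>> step_arm --steps '[0.2,-14,-10,0,0,0.2,-28,-20,0,0,0.2,-34,-24,0,0,0.2,-38,-26,0,0,0.2,-38,-26,0,0,0.2,-34,-24,0,0,0.2,-28,-20,0,0,0.2,-22,-15,0,0,0.2,-13,-9,0,0,0.2,-6,-4.5,0,0,0.2,-3,-2.2,0,0,0.2,0,0,0,0]'

```text
time_s: 50.68
tool_pos: [0.5854, 0.0861, 0.4113]
tool_rot: [180.0, -0.0, 158.3]
force: [-0.2, 0.2, -1.9]
grip_width: 0.0294
grasp_force: 20.0
```

>>> step_arm --steps '[0.2,0,0,0,0,0.2,0,0,20,0,0.2,0,0,30,0,0.2,0,0,28,0,0.2,0,0,16,0,0.2,0,0,7,0,0.2,0,0,3,0,0.2,0,0,1,0,0.2,0,0,0,0,0.2,0,0,0,0]'

```text
time_s: 51.92
tool_pos: [0.5858, 0.0855, 0.3069]
tool_rot: [180.0, 0.0, 158.2]
force: [-0.3, -0.0, -1.9]
grip_width: 0.0296
grasp_force: 20.0
```

>>> step_arm --steps '[0.4,0,0,0,0,0.65,0,0,0,0,0.65,0,0,-12,0,0.65,0,0,-28,0,0.65,0,0,-30,0,0.65,0,0,-30,0,0.65,30,20,0,0,0.65,40,28,0,0,0.65,40,28,0,0,0.65,30,20,0,0,0.65,0,0,0,0,0.65,0,0,0,0]'

```text
time_s: 53.42
tool_pos: [0.4917, 0.2257, 0.4072]
tool_rot: [180.0, 0.1, 158.2]
force: [0.0, -0.4, -0.7]
grip_width: 0.0567
grasp_force: 0.0
```

```bash
python3 -c "
from h import *
snap('scene','s3.png'); snap('side','d3.png'); plan()
a=cv2.imread('pics/s3.png');b=cv2.imread('pics/d3.png')
cv2.imwrite('pics/s3c.png',np.hstack([cv2.resize(a[175:325,235:400],None,fx=2.4,fy=2.4),cv2.resize(b[175:325,210:375],None,fx=2.4,fy=2.4)]))"
```

```text
t 53.52 p [0.4921 0.2251 0.4068] rot [1.7999e+02 5.0000e-02 1.5809e+02] w 0.0567 F [ 0.5 -0.7 -0.7]
```

View pics/s3c.png

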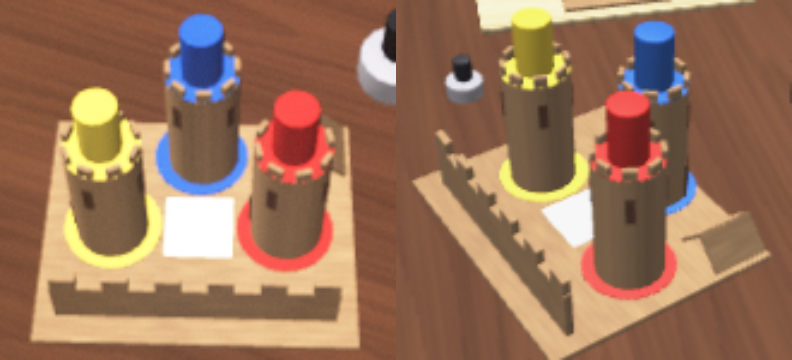

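All three towers stand upright with even rims of their own plot showing, in both views. Handing in.

```bash
python3 -c "
from cell import env
print(env.sign_off())"
```

```text
the job is handed in; nothing more can be done
None
```

The job is handed in, with no verdict returned: the press weight stands on the white square, and the camera pictures show each tower back upright on the plot of its own colour (53.5 s of the 136 s used).

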